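# Nest the tubs and snap the lid on

### The arm

A 6-joint arm with a two-finger parallel gripper is mounted at the origin on the work surface. World frame = base frame: x ahead of the robot, y to its left, z up, the work surface at z = 0. Lengths are in m, angles in rad, forces in N, time in s.
With the tool pointing down it reaches from about 0.35 to 0.975 m from the base axis. Payload 7.1 kg.
Tool frame: the origin (TCP) lies midway between the tips of the shut fingers; the grasp point (between the pads) lies 19 mm behind it; z points along the fingers, y is the line along which they close (so a half turn about z gives the same grasp; the last joint's range is limited). The gripper opens to 88 mm and grips with 3 to 60 N. Pads are 20 mm wide; open, the fingers measure 115 mm over their backs; the gripper's body (75 mm by 178 mm) begins 61 mm behind the grasp point.
Start: joints at [-1.165, 0.423, 1.63, -0, 1.089, -0.019], TCP at [0.258, -0.569, 0.223] pointing down, gripper open.
Joint ranges: [-3, 3], [-0.9, 2.11], [0.09, 2.58], [-1.31, 4.45], [0.11, 2.69], [-2.54, 2.54]. Speed limits (rad/s): [2.39, 2.39, 3.01, 3.14, 3.14, 3.14].

### API

Orientations are given as a unit quaternion [w, x, y, z].
In Python, from station import move_pose, movel, movej, command_gripper, wait, inverse_kinematics, read_camera, camera_info, MotionError, job_done, get_time, get_joint_pos, get_qvel, get_effort, get_tcp_pos, get_ee_rot, get_ft_force, get_ft_torque, get_grip_width, get_finger_force gives the robot as it stands. Calls block until the motion is done:
- move_pose(position, orientation): joint-space move of the TCP to a pose.
- movel(position, frame=None, v=0.15, until_force=None): straight line of the TCP; frame=None keeps the orientation; v is the mean speed in m/s. With until_force (N) it stops when the force on the tool has changed by that much, and returns True; else False.
- movej(angles): joint-space move.
- command_gripper(opening): opening from 0.0 (shut) to 1.0 (fully open); the grip force is fixed at half the most; returns when the fingers have stopped.
- wait(seconds).
- inverse_kinematics(position, orientation): joint angles nearest the present ones, or None.
- read_camera(name): name is "scene" or "top"; returns the picture (400x640x3 uint8, red, green, blue); there is no depth.
- camera_info(name): a dict with "intrinsics" (3x3 intrinsics, pixels), "dist" ([k1, k2, p1, p2, k3] as OpenCV has them; the pictures are not rectified), "T" (4x4, takes a point from camera to world coordinates). Camera axes: x right, y up, looking along -z (the intrinsics and any distortion apply to the point x, -y, -z); pixel columns grow to the right and rows downward; lengths in m; the calibration is good to about 2 mm. A picture is of the moment at which its call begins. camera_info takes no time and is no camera call.
A pose or a line that the arm cannot do raises MotionError and nothing moves.
- job_done(): hands the job in; it is judged then, once.
Readings, each from a call of its own:
- get_time(): time.
- get_joint_pos(): joint angles.
- get_qvel(): joint speeds.
- get_effort(): joint torques, N m.
- get_tcp_pos(): TCP position.
- get_ee_rot(): TCP orientation.
- get_ft_force(): force on the tool from outside, world axes, zero at the start.
- get_ft_torque(): the same for the moment, N m.
- get_grip_width(): opening from 0.0 (shut) to 1.0 (fully open).
- get_finger_force(): force on a finger pad.
Only numpy, scipy, OpenCV 4.12 (cv2) and the standard library are available. Lean on these libraries where they do the work, as an engineer would, in place of code of your own. Each camera call takes 0.05 s, during which the arm holds its last target. There are 200 camera calls.

### The job

Put the two food tubs away nested: stand the small tub upright inside the big clip tub, then take the tub lid out of the plate rack and snap it fully home on the big tub, flat under both side clips, with its bar handle on top. Leave the plates, jar, funnel and spoon as they stand.

Things in the scene. Friction and masses are not known exactly. Their poses are not given: they have to be found in the camera images.
- tub: big open white plastic tub, loose, 0.32 kg. Origin: centre of underside; x along its long side, z up. Outside 150 x 104, 80 mm high; walls and floor 5 mm (inside 140 x 94); lip at the rim 160 x 114. A grey sprung clip stands at the middle of each long side (y = +-62), 44 mm long in x, up to 103 mm high
- tub_seat (a point): on the big tub's centre line 84 mm above its underside (4 mm above the rim); axes as the tub. The lid is fully home when its origin is here; it fits either way round (half turn)
- tub_clip (a point): lower inner edge of the clip at the tub's +y side (the -y one mirrors it), 90 mm above the tub's underside. Its face above slopes outwards, so the lid's long edge pressed down pushes it out; it then springs back over the lid's top. Lid merely resting on the clips: 15 mm too high. Snapping takes 8 to 15 N of push down at the handle
- lid: white plastic lid of the big tub, 0.14 kg: panel 160 (x) x 114 (y) x 8 mm. Origin: centre of the panel, z out of its top. Under it a tapered rim 20 mm deep (137 x 91 mm at the panel, 127 x 81 below) enters the tub with 1.5 mm play; laid flat it rests on it. Starts upright in a rack slot on a short edge, x down, z (handle side) to the rack's +x: must be laid down and taken again by the handle
- lid_edge (a point): middle of the lid's short edge that is uppermost at the start, mid-thickness, 182 mm above the counter then. The bare panel (8 mm thick) is 11 mm deep here; further in, the rim under it makes 28 mm (from 4 mm on the handle side of this point to 24 mm on the other): pinch either. Axes as the lid: its x points into the panel
- lid_handle (a point): top centre of the bar handle in the middle of the lid's top: bar 14 mm wide (lid x), 60 mm long (lid y), its top 26 mm above the panel's top and 30 mm above the lid's origin. Axes as the lid
- small_tub: small open white plastic tub, 0.07 kg. Origin: centre of its underside, z up; outside 78 (x) x 58 (y) mm, 50 mm high, walls 3 mm. Inside the big tub it stands 5 mm above the big tub's underside; fingers have most room beside it with its 58 mm width along the big tub's length (x)
- rack: pine plate rack fixed on the counter, base 212 (x) x 118 (y) mm. Origin: centre of underside. Three upright slots across it at x = -66, 0, +66 mm, each between pegs 80 mm high at y = +-52, 10 mm gap; what stands there rests on two bars (y = +-40), 22 mm above the counter. One slot holds the lid, the others the plates
- plate_a: white ceramic plate, 160 mm across, 8 mm thick with a foot of 4 mm more, standing upright in a rack slot; origin at its centre, x is its axis; top edge 172 mm above the counter
- plate_b: the other plate, the same
- jar: glass jar with a wire latch, 82 mm across (latch to 96 mm), 89 mm high; origin at the centre of its underside
- funnel: grey plastic funnel standing mouth down, 88 mm across, 82 mm high; origin at the centre of its underside
- spoon: stainless spoon 160 mm long lying along its x, beyond the trivet; origin at its middle, underside
- trivet: round cork trivet fixed on the counter, 130 mm across, 8 mm thick; origin at the centre of its underside. Nothing stands on it: a free place to lay the lid
Not all that is in view belongs to the job. What is shaped like the small_tub but red is not meant.

How it is judged:
By the outcome, as a careful person would: the job done as asked, in the order asked, and still so for the second after the job is handed in, with the robot touching nothing.
It also fails if it takes over 72 s, if anything falls off the work surface, if the arm or the gripper's body presses on something with over 40 N, if the wrist force passes 120 N, or if a joint passes its speed limit or range.

## Working session

There is one attempt and no reset: what is moved stays moved. The work goes in short steps, each a Python script; the robot and the scene stay as the last script left them, time stands still between calls to the robot, and variables do not carry over. Pictures are saved under pics/ and viewed, at most 10 in all, crops included, and the job is handed in when it is done.

```bash
mkdir -p pics; ls; python3 - <<'E'
from station import *
import cv2,numpy as np
np.set_printoptions(precision=4,suppress=True)
for n in("scene","top"):
    im=read_camera(n); cv2.imwrite(f"pics/{n}0.png",im[:,:,::-1]); print(n,camera_info(n))
E
```

```text
pics
scene {'intrinsics': array([[376.482 ,   0.    , 329.1263],
       [  0.    , 376.482 , 194.969 ],
       [  0.    ,   0.    ,   1.    ]]), 'dist': array([-0.0102,  0.    ,  0.    ,  0.    ,  0.    ]), 'T': array([[-0.7183, -0.4187,  0.5557,  1.1628],
       [ 0.6957, -0.4424,  0.566 ,  0.5425],
       [ 0.0088,  0.7931,  0.609 ,  0.7152],
       [ 0.    ,  0.    ,  0.    ,  1.    ]])}
top {'intrinsics': array([[400.9059,   0.    , 320.4437],
       [  0.    , 400.9059, 198.7032],
       [  0.    ,   0.    ,   1.    ]]), 'dist': array([-0.0276,  0.    ,  0.    ,  0.    ,  0.    ]), 'T': array([[-0.0323,  0.9786, -0.2034,  0.4218],
       [-0.9995, -0.0309,  0.0102,  0.0108],
       [ 0.0037,  0.2036,  0.979 ,  1.1033],
       [ 0.    ,  0.    ,  0.    ,  1.    ]])}
```

View pics/scene0.png

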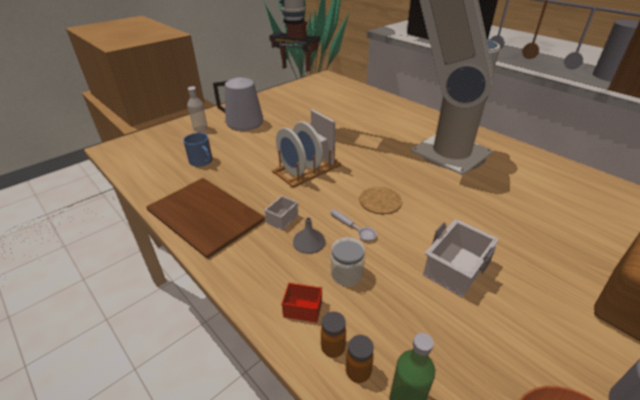

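View pics/top0.png

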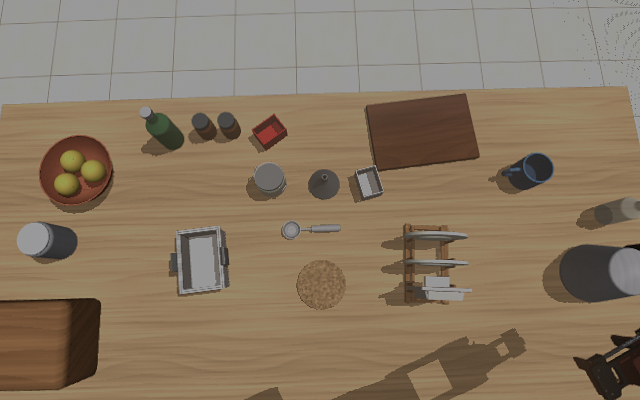

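Candidates for the small tub: white open box at top (369,183)/scene (282,212), which matches. The red box at top (269,131)/scene (302,302) is the decoy. The big clip tub at top (202,260) is too big and has clips. Checking in close crops.

```bash
cat > h.py <<'E'
from station import *
import cv2,numpy as np
np.set_printoptions(precision=4,suppress=True)
def ray(n,uv):
    c=camera_info(n);K=np.array(c["intrinsics"]);T=np.array(c["T"])
    p=cv2.undistortPoints(np.array([[uv]],float),K,np.array(c["dist"]))[0,0]
    d=T[:3,:3]@np.array([p[0],-p[1],-1]); return T[:3,3],d/np.linalg.norm(d)
def onz(n,uv,z):
    o,d=ray(n,uv); return o+d*(z-o[2])/d[2]
def proj(n,P):
    c=camera_info(n);K=np.array(c["intrinsics"]);T=np.array(c["T"])
    q=(np.linalg.inv(T)@np.append(P,1))[:3]; q=np.array([[q*[1,-1,-1]]])
    return cv2.projectPoints(q,np.zeros(3),np.zeros(3),K,np.array(c["dist"]))[0].ravel()
E
python3 - <<'E'
import cv2
a=cv2.imread("pics/top0.png"); 
l=cv2.resize(a[210:310,160:240],None,fx=5,fy=5,interpolation=cv2.INTER_CUBIC)  #400x500
s=cv2.resize(a[155:205,340:400],None,fx=6,fy=6,interpolation=cv2.INTER_CUBIC) #360x300
import numpy as np
o=np.zeros((500,800,3),np.uint8);o[:,:400]=l;o[:300,420:780]=s;cv2.imwrite("pics/c1.png",o)
r=cv2.resize(a[215:310,395:480],None,fx=6,fy=6,interpolation=cv2.INTER_CUBIC);cv2.imwrite("pics/c2.png",r)
E
```

```text
(no output)
```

View pics/c1.png

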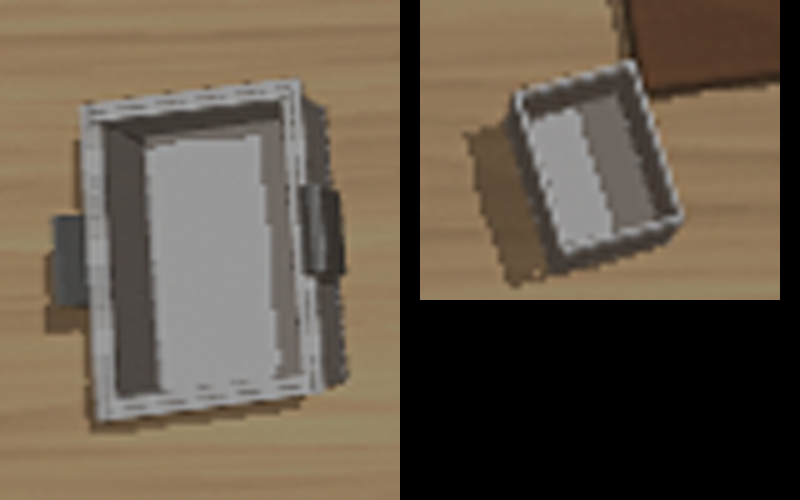

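View pics/c2.png

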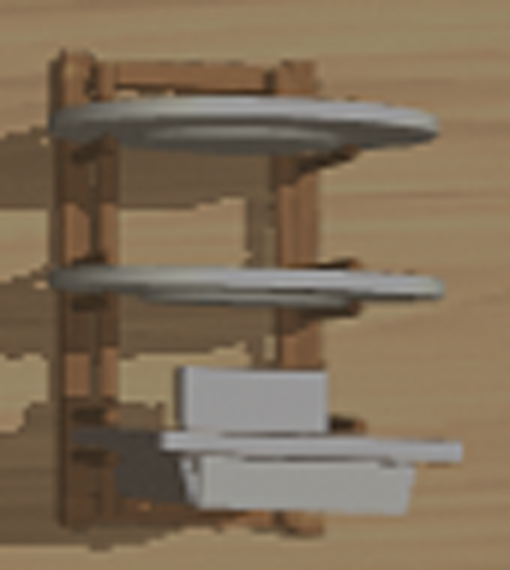

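Crops: c1 confirms the white small tub. Its rim corners in the top view are (355.8,170.5), (375.3,165.3), (383.8,190.8) and (364.5,197.5). Big tub rim corners are (176,231.4), (220,226.4), (224.6,287.6) and (180,294). c2 shows the lid in the nearest slot, with its top edge running (421.8,288) to (471.8,290) and its handle to world +x.

```bash
python3 - <<'E'
from h import *
B=np.array([onz("top",(u-.4,v-.4),.08) for u,v in[(176,231.4),(220,226.4),(224.6,287.6),(180,294)]])
S=np.array([onz("top",(u-.4,v-.4),.05) for u,v in[(355.8,170.5),(375.3,165.3),(383.8,190.8),(364.5,197.5)]])
def rect(P):
    c=P.mean(0); l=(P[0]+P[1]-P[2]-P[3])/2; w=(P[0]+P[3]-P[1]-P[2])/2
    print(c,"long",np.linalg.norm(l),np.degrees(np.arctan2(l[1],l[0])),"wide",np.linalg.norm(w),np.degrees(np.arctan2(w[1],w[0])))
rect(B);rect(S)
L=np.array([onz("top",p,.182) for p in[(421.8,288.1),(471.8,289.9)]]);print("lid",L,np.linalg.norm(L[0]-L[1]),L.mean(0))
T=onz("top",(321,285),.008);print("trivet",T)
for P in[*B,*S,*L]:print(proj("scene",P),end=";")
from scipy.spatial.transform import Rotation as R
# laying poses: tool z = heading psi pitched phi below horizontal; lid z up, tool y = +-lid z
print()
for phi in(22,30,40):
  for c in[T[:2],(.45,-.0),(.55,.1),(.55,0.0)]:
    ok=[]
    for psi in range(-180,180,15):
      a=np.radians(psi);p=np.radians(phi);h=np.array([np.cos(a),np.sin(a),0])
      z=h*np.cos(p)-np.array([0,0,np.sin(p)]); n=h*np.sin(p)+np.array([0,0,np.cos(p)])
      far=np.array([*c,.008])+h*.07
      tcp=far-z*.11+n*.014
      for s in(1,-1):
        y=s*n; x=np.cross(y,z); q=R.from_matrix(np.c_[x,y,z]).as_quat()[[3,0,1,2]]
        if inverse_kinematics(tcp,q) is not None: ok.append((psi,s))
    print(phi,c,ok)
E
python3 - <<'E'
import cv2
a=cv2.imread("pics/scene0.png")
cv2.imwrite("pics/c3.png",cv2.resize(a[100:300,260:500],None,fx=3.3,fy=3,interpolation=cv2.INTER_CUBIC))
E
```

```text
[0.4882 0.3108 0.08  ] long 0.1567333580439408 5.516125279371382 wide 0.11276409699764174 95.57524049005362
[ 0.6868 -0.1346  0.05  ] long 0.07645664417433916 14.486753543270723 wide 0.055657875690585876 105.58343944430423
lid [[ 0.4005 -0.2203  0.182 ]
 [ 0.3925 -0.3333  0.182 ]] 0.11327666335371944 [ 0.3965 -0.2768  0.182 ]
trivet [0.4138 0.0055 0.008 ]
[471.8006 276.8969];[425.5593 251.646 ];[455.4742 218.5932];[498.6509 238.1441];[280.3938 216.3585];[264.4504 209.1893];[280.8792 195.2391];[297.2169 201.0442];[333.0019 120.4357];[310.847  108.4505];
22 [0.4138 0.0055] [(-180, -1), (-165, -1), (-150, -1), (-135, -1), (-120, -1), (-105, -1), (-90, -1), (-75, -1), (-60, -1), (-30, -1), (30, -1), (45, -1), (60, -1), (75, -1), (90, -1), (105, -1), (120, -1), (135, -1), (150, -1), (165, -1)]
22 (0.45, -0.0) [(-180, -1), (-165, -1), (-150, -1), (-135, -1), (-120, -1), (-105, -1), (-90, -1), (-75, -1), (-30, -1), (30, -1), (45, -1), (60, -1), (75, -1), (90, -1), (105, -1), (120, -1), (135, -1), (150, -1), (165, -1)]
22 (0.55, 0.1) [(-180, -1), (-165, -1), (-150, -1), (-135, -1), (-120, -1
[... 1820 characters left out ...]
-1), (30, -1), (45, -1), (60, -1), (75, -1), (90, -1), (105, -1), (120, -1), (135, -1), (150, -1), (165, -1)]
40 (0.55, 0.1) [(-180, -1), (-165, -1), (-150, -1), (-135, -1), (-120, -1), (-105, -1), (-90, 1), (-90, -1), (-75, 1), (-75, -1), (-60, 1), (-60, -1), (-15, -1), (0, -1), (15, -1), (30, -1), (45, -1), (60, -1), (75, -1), (90, 1), (90, -1), (105, -1), (120, -1), (135, -1), (150, -1), (165, -1)]
40 (0.55, 0.0) [(-180, -1), (-165, -1), (-150, -1), (-135, -1), (-120, -1), (-105, -1), (-90, 1), (-90, -1), (-75, 1), (-75, -1), (-60, -1), (-30, -1), (-15, -1), (0, -1), (15, -1), (30, -1), (45, -1), (60, -1), (75, 1), (75, -1), (90, -1), (105, -1), (120, -1), (135, -1), (150, -1), (165, -1)]
```

View pics/c3.png

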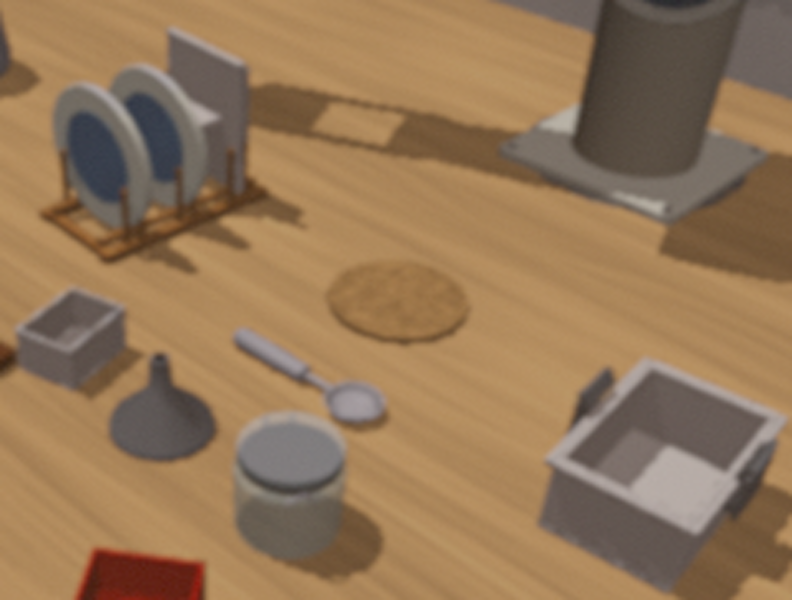

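The crop confirms the white tub at (281,216) in the scene, and the reprojection agrees within about 1.5 px. Now picking the small tub.

```bash
cat >> h.py <<'E'
from scipy.spatial.transform import Rotation as R
def quat(y,z): return R.from_matrix(np.c_[np.cross(y,z),y,z]).as_quat()[[3,0,1,2]]
def down(deg,pos=None):
    """tool down, closing line at deg (mod 180); picks the half turn with the smaller joint motion"""
    best=None
    for d in(deg,deg+180):
        a=np.radians(d);q=quat(np.array([np.cos(a),np.sin(a),0]),np.array([0,0,-1.]))
        j=inverse_kinematics(pos,q)
        if j is not None:
            c=abs(np.array(j)-get_joint_pos()).max()
            if best is None or c<best[0]: best=(c,q,j)
    return best[1]
def u(deg): a=np.radians(deg); return np.array([np.cos(a),np.sin(a),0])
TUB=np.array([.4882,.3108,0]);TY=5.5
SM=np.array([.6868,-.1346,0]);SL=15.
def st(s): print(s,"t",get_time(),"tcp",get_tcp_pos(),"f",np.array(get_ft_force()),"w",get_grip_width(),"ff",get_finger_force())
E
python3 - <<'E'
from h import *
st("start")
p=SM-.008*u(SL); q=down(SL+90,p+[0,0,.2])
move_pose(p+[0,0,.16],q); print(movel(p+[0,0,.06],v=.2), movel(p+[0,0,.025],v=.08,until_force=6)); st("at")
command_gripper(0.0); st("grip")
movel(p+[0,0,.22],v=.25); st("up")
im=read_camera("scene");cv2.imwrite("pics/s1.png",im[:,:,::-1])
E
```

```text
start t 0.1 tcp [ 0.2574 -0.569   0.222 ] f [ 0.2535 -0.0454  0.0296] w 0.9988596823251656 ff 0.0
False False
at t 3.5083 tcp [ 0.6789 -0.1366  0.0245] f [-1.1678  0.3412  0.0031] w 0.997637758917099 ff 0.0
grip t 4.0833 tcp [ 0.6792 -0.1367  0.0253] f [-0.6693 -0.2946  2.1431] w 0.6614412714881104 ff 29.91077810525894
up t 5.0167 tcp [ 0.678  -0.1364  0.2184] f [ 0.236  -0.2013 -0.8058] w 0.6597131077141298 ff 29.912744164466858
```

```bash
python3 - <<'E'
from h import *
def Rm(q): return R.from_quat(np.array(q)[[1,2,3,0]]).as_matrix()
off=Rm(get_ee_rot()).T@(.008*u(SL))
q=down(TY,TUB+[0,0,.25]); p=TUB-Rm(q)@off; print(off,p)
move_pose(p+[0,0,.2],q); movel(p+[0,0,.10],v=.2); st("above")
print(movel(p+[0,0,.0295],v=.06,until_force=5)); st("in")
command_gripper(.82); st("open")
movel(p+[0,0,.25],v=.25)
c=np.array([.3965,-.2768,0]); q=down(-4,c+[0,0,.25])
move_pose(c+[0,0,.27],q); st("over lid")
a=read_camera("top");cv2.imwrite("pics/t2.png",cv2.resize(a[200:310,160:250,::-1],None,fx=5,fy=5,interpolation=cv2.INTER_CUBIC))
E
```

```text
[ 0.008 -0.    -0.   ] [ 0.489   0.3028 -0.    ]
above t 7.4667 tcp [0.4897 0.3028 0.1005] f [-0.3974  1.1213 -1.0058] w 0.6571240140560576 ff 29.912719130516052
True
in t 8.5667 tcp [0.4886 0.3026 0.0302] f [-0.7427  0.0363  3.8519] w 0.6615031105154398 ff 29.93356704711914
open t 9.025 tcp [0.4877 0.3021 0.0293] f [ 0.6949 -0.4593 -0.936 ] w 0.8230238220951842 ff 0.0
over lid t 12.1667 tcp [ 0.3969 -0.2763  0.27  ] f [ 0.3601  0.9951 -0.1218] w 0.8192923348751339 ff 0.0
```

View pics/t2.png

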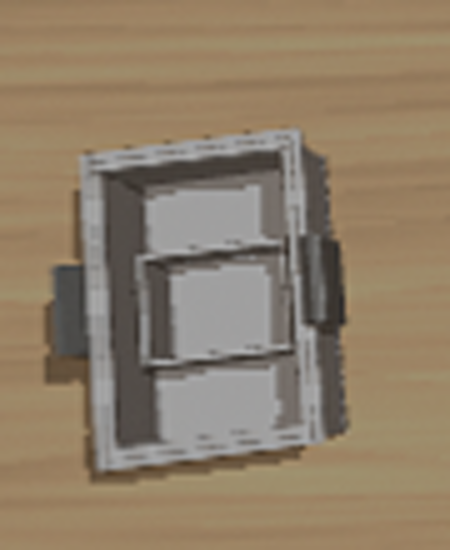

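The small tub stands upright inside, centred in the crop at about (218,305), and the big tub has not moved. Next is the lid.

```bash
cat >> h.py <<'E'
def lidq(psi,phi):
    """tool pose holding lid by edge: heading psi, pitched phi below horizontal, lid z = n, tool y = -n"""
    h=u(psi);p=np.radians(phi);Z=np.array([0,0,1.]);z=h*np.cos(p)-Z*np.sin(p);n=h*np.sin(p)+Z*np.cos(p)
    return quat(-n,z),z,n
E
python3 - <<'E'
from h import *
print(onz("scene",(334.5-.3,122.7-.3),.182),onz("scene",(310.9-.3,110-.3),.182))
c=(np.array([.3965,-.2768,0])+onz("scene",(322.4,116.05),.182)*[1,1,0])/2; print(c)
psi=-4; q,z,n=lidq(psi,90)
print(inverse_kinematics(c+[0,0,.27],q),get_joint_pos())
p=c-.010*n; print(p)
move_pose(p+[0,0,.27],q); command_gripper(.6)
print(movel(p+[0,0,.20],v=.2),movel(p+[0,0,.132],v=.06,until_force=5)); st("at")
command_gripper(0); st("grip")
E
```

```text
[ 0.4073 -0.2082  0.182 ] [ 0.3995 -0.3267  0.182 ]
[ 0.4    -0.2712  0.    ]
None [-0.6327  0.1545  1.8876  0.0001  1.0996 -0.564 ]
[ 0.39   -0.2705 -0.    ]Traceback (most recent call last):
  File "<stdin>", line 7, in <module>
station.MotionError: the arm cannot take that pose within its joint ranges
```

```bash
cat >> h.py <<'E'
LID=np.array([.400,-.272,0])  # lid edge xy in rack
def lidR(psi,phi):
    h=u(psi);p=np.radians(phi);Z=np.array([0,0,1.]);x=h*np.cos(p)-Z*np.sin(p);n=h*np.sin(p)+Z*np.cos(p)
    return np.c_[x,np.cross(n,x),n]
def tool(Rl,edge,tau,s,depth):
    """tool pose pinching the lid: edge = lid_edge point, tau = tilt in the lid plane, depth of grasp point"""
    t=np.radians(tau); zl=np.array([np.cos(t),np.sin(t),0]); y=np.array([0,0,s*1.])
    return edge+Rl@(np.array([depth,0,-.010])+.019*zl), quat(Rl@y,Rl@zl)
E
python3 - <<'E'
from h import *
for s in(-1,1):
  for tau in range(-25,26,5):
    g=[inverse_kinematics(*tool(lidR(-4,90),LID+[0,0,z],tau,s,.031)) for z in(.182,.30)]
    if any(x is None for x in g): continue
    r=[]
    for psi in range(-180,180,10):
      k=[]
      for phi in(24,30,40,60,75):
        Rl=lidR(psi,phi); far=np.array([.41,.005,.03])+u(psi)*.07; e=far-.16*Rl[:,0]+.024*Rl[:,2]
        k.append(inverse_kinematics(*tool(Rl,e,tau,s,.031)) is not None)
      if sum(k[:3])==3: r.append((psi,sum(k)))
    print(s,tau,g[0][5],r)
E
```

```text
-1 5 2.4681221940167832 [(-180, 5), (-170, 5), (-160, 5), (-150, 5), (-140, 5), (-130, 5), (-120, 5), (-110, 5), (-100, 5), (-90, 5), (-80, 5), (-70, 5), (-40, 5), (30, 5), (40, 5), (50, 5), (60, 5), (70, 5), (80, 5), (90, 5), (100, 5), (110, 5), (120, 5), (130, 5), (140, 5), (150, 5), (160, 5), (170, 5)]
-1 10 2.37587781338378 [(-180, 5), (-170, 5), (-160, 5), (-150, 5), (-140, 5), (-130, 5), (-120, 5), (-110, 5), (-100, 5), (-90, 5), (-80, 5), (-70, 5), (-40, 4), (20, 5), (30, 5), (40, 5), (50, 5), (60, 5), (70, 5), (80, 5), (90, 5), (100, 5), (110, 5), (120, 5), (130, 5), (140, 5), (150, 5), (160, 5), (170, 5)]
-1 15 2.299064642926157 [(-180, 5), (-170, 5), (-160, 5), (-150, 5), (-140, 5), (-130, 5), (-120, 5), (-110, 5), (-100, 5), (-90, 5), (-80, 5), (-50, 4), (20, 5), (30, 5), (40, 5), (50, 5), (60, 5), (70, 5), (80, 5), (90, 5), (100, 5), (110, 5), (120, 5), (130, 5), (140, 5), (150, 5), (160, 5), (170, 5)]
-1 20 2.2350364011014907 [(-180, 5), (-170, 5), (-160, 5), (-150, 5), (-140, 5), (-130, 5), (-120, 5), (-110, 5), (-100, 5), (-90, 5), (10, 5), (20, 5), (30, 5), (40, 5), (50, 5), (60, 5), (70, 5), (80, 5), (90, 5), (100, 5), (110, 5), (120, 5), (130, 5), (140, 5), (150, 5), (160, 5), (170, 5)]
-1 25 2.1815091466458707 [(-180, 5), (-170, 5), (-160, 5), (-150, 5), (-140, 5), (-130, 5), (-120, 5), (-110, 5), (-100, 5), (-90, 4), (-60, 4), (10, 5), (20, 5), (30, 5), (40, 5), (50, 5), (60, 5), (70, 5), (80, 5), (90, 5), (100, 5), (110, 5), (120, 5), (130, 5), (140, 5), (150, 5), (160, 5), (170, 5)]
1 -25 0.26403039130305395 []
1 -20 0.07655962230281377 []
1 -15 -0.1078932372107837 []
1 -10 -0.279521361260596 []
1 -5 -0.43196477788550647 []
1 0 -0.5630059979153224 []
1 5 -0.6734704595730099 []
1 10 -0.7657148402060132 []
1 15 -0.8425280106636364 []
1 20 -0.9065562524883028 []
1 25 -0.9600835069439229 []
```

```bash
python3 - <<'E'
from h import *
tau=10;s=-1
print(inverse_kinematics(*tool(lidR(-4,90),LID+[0,0,.182],tau,s,.031)));print(inverse_kinematics(*tool(lidR(-4,90),LID+[0,0,.32],tau,s,.031)))
for psi in(-80,-70,40,60,80):
  for phi,dz in((90,.12),(60,.12),(40,.12),(24,.1),(24,0)):
    Rl=lidR(psi,phi); far=np.array([.41,.005,.01+dz])+u(psi)*.07; e=far-.16*Rl[:,0]+.024*Rl[:,2]
    P,q=tool(Rl,e,tau,s,.031);j=inverse_kinematics(P,q);print(psi,phi,P,None if j is None else np.array(j))
E
```

```text
[-0.7177  0.3878  1.9642  0.1772  0.9033  2.3759]
[-0.7177  0.1903  1.8541  0.1487  1.207   2.433 ]
-80 90 [ 0.4278 -0.0772  0.2403] [-0.2577  0.037   2.112   0.0982  0.8363 -2.0631]
-80 60 [ 0.4179 -0.021   0.2325] [ 0.3071  0.079   2.2091 -0.7289  0.8746 -0.9995]
-80 40 [0.4123 0.011  0.2116] [ 0.5983  0.317   2.2053 -0.9965  1.1293 -0.5363]
-80 24 [0.4089 0.0303 0.1676] [ 0.7371  0.6154  2.1603 -1.0818  1.313  -0.2748]
-80 24 [0.4089 0.0303 0.0676] [ 0.7371  0.8531  2.126  -1.139   1.2224 -0.084 ]
-70 90 [ 0.4418 -0.0728  0.2403] [-0.2586  0.066   2.0807  0.1317  0.8555 -2.258 ]
-70 60 [ 0.4223 -0.0192  0.2325] [ 0.2839  0.0417  2.2504 -0.7602  0.7707 -1.1449]
-70 40 [0.4112 0.0113 0.2116] [ 0.6138  0.2694  2.2897 -1.1214  1.033  -0.5499]
-70 24 [0.4045 0.0297 0.1676] [ 0.7807  0.5943  2.2649 -1.2239  1.2411 -0.2129]
-70 24 [0.4045 0.0297 0.0676] [ 0.7807  0.8592  2.2269 -1.3067  1.1726  0.0186]
40 90 [0.4722 0.0615 0.2403] [0.0166 0.2336 1.8751 0.1484 1.1477 2.3913]
40 60 [0.4285 0.0249 0.2325] [-0.3515  0.088   2.1987  0.7234  0.8878  1.5671]
40 40 [0.4037 0.004  0.2116] [-0.662
[... 296 characters left out ...]
03   0.2325] [-0.3474  0.1614  2.1092  0.6298  1.065   1.3332]
60 40 [0.4044 0.0019 0.2116] [-0.6267  0.3283  2.1848  0.9055  1.1973  0.7851]
60 24 [ 0.3946 -0.0151  0.1676] [-0.7822  0.6094  2.1864  1.0172  1.3264  0.3973]
60 24 [ 0.3946 -0.0151  0.0676] [-0.7822  0.8533  2.1512  1.0726  1.2213  0.2085]
80 90 [0.4213 0.0883 0.2403] [0.1402 0.1931 1.9285 0.058  1.1867 1.8593]
80 60 [0.4114 0.0321 0.2325] [-0.3091  0.2271  2.0215  0.5189  1.2139  1.125 ]
80 40 [0.4058 0.0002 0.2116] [-0.5443  0.4153  2.0231  0.713   1.3675  0.7227]
80 24 [ 0.4024 -0.0191  0.1676] [-0.6631  0.6639  1.987   0.7971  1.4886  0.4539]
80 24 [ 0.4024 -0.0191  0.0676] [-0.6631  0.8675  1.9568  0.8151  1.3684  0.3275]
```

```bash
python3 - <<'E'
from h import *
tau=10;s=-1
R0=lidR(-4,90)
E=lambda z:tool(R0,LID+[0,0,z],tau,s,.031)
command_gripper(.6)
move_pose(*E(.30)); movel(E(.25)[0],v=.2); print(movel(E(.182)[0],v=.06,until_force=5)); st("at")
command_gripper(0); st("grip")
movel(E(.19)[0],v=.05); st("up1")
movel(E(.345)[0],v=.15); st("up")
a=read_camera("scene");b=read_camera("top")
cv2.imwrite("pics/s4.png",np.hstack([a[60:260,230:430,::-1],b[160:360,330:530,::-1]]).repeat(2,0).repeat(2,1))
E
```

```text
False
at t 16.95 tcp [ 0.3905 -0.2682  0.1326] f [ 0.1823 -0.2604 -0.2929] w 0.5998864589918357 ff 0.0
grip t 17.475 tcp [ 0.3901 -0.268   0.1324] f [-2.255  -0.6555  2.4057] w 0.310098609397179 ff 29.997163116931915
up1 t 17.7833 tcp [ 0.3902 -0.268   0.1405] f [-1.9365  0.2849 -0.9771] w 0.3135225839085513 ff 29.997959341853857
up t 18.9667 tcp [ 0.3898 -0.2676  0.2944] f [-0.0557 -0.3268 -1.8482] w 0.31187719760231825 ff 29.996714740991592
```

View pics/s4.png

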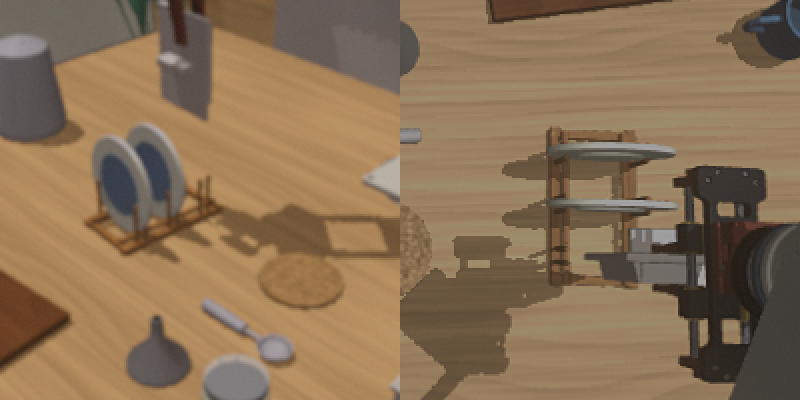

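The lid is held flat (28 mm) clear of the rack, and the plates are undisturbed. Now I'll lay it on the trivet.

```bash
python3 - <<'E'
from h import *
tau=10;s=-1;psi=45
def L(phi,zf):
    Rl=lidR(psi,phi); far=np.array([.41,.005,zf])+u(psi)*.07; e=far-.16*Rl[:,0]+.024*Rl[:,2]
    return tool(Rl,e,tau,s,.031)
for phi,z in((90,.17),(60,.13),(40,.10),(24,.07)):
    move_pose(*L(phi,z))
st("tilted")
print(movel(L(24,.004)[0],v=.06,until_force=2.5)); st("down")
command_gripper(.45); st("open")
wait(.3)
p=np.array(get_tcp_pos()); z=R.from_quat(np.array(get_ee_rot())[[1,2,3,0]]).as_matrix()[:,2]
movel(p-z*.09,v=.15); p=np.array(get_tcp_pos()); movel(p+[0,0,.18],v=.25); st("away")
a=read_camera("scene");b=read_camera("top")
cv2.imwrite("pics/s5.png",np.hstack([a[120:320,280:480,::-1],b[180:380,220:420,::-1]]).repeat(2,0).repeat(2,1))
cv2.imwrite("pics/t5full.png",b[:,:,::-1]);cv2.imwrite("pics/s5full.png",a[:,:,::-1])
E
```

```text
tilted t 22.5417 tcp [ 0.3904 -0.0104  0.1276] f [-0.1128  0.604  -1.4991] w 0.31506836157267976 ff 29.99793006107211
False
down t 23.7917 tcp [ 0.39   -0.0104  0.0619] f [-0.1639 -0.4618 -1.3612] w 0.3101202205685873 ff 29.997759349644184
open t 24.2167 tcp [ 0.39   -0.0104  0.0618] f [-0.3219 -0.5989 -0.5121] w 0.4489221398973929 ff 0.29779777047224343
away t 26.1333 tcp [ 0.3436 -0.0777  0.277 ] f [-0.0577  0.5554 -0.862 ] w 0.4460040449794746 ff 0.0
```

View pics/s5.png

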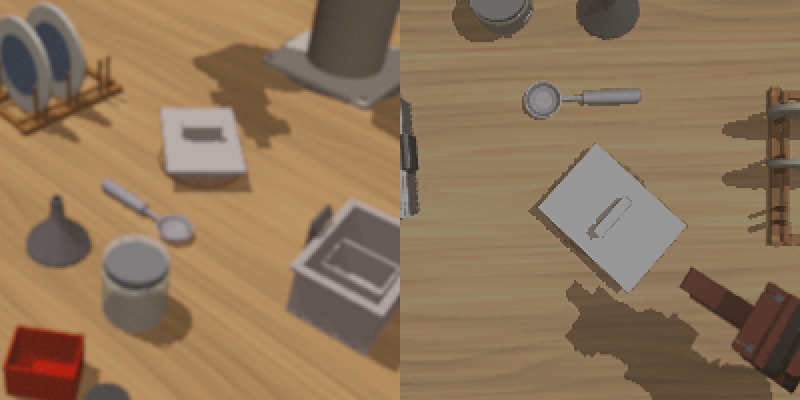

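The lid lies flat on the trivet, handle up, centred in the top view at about (326,288). I'll measure it by mask.

```bash
python3 - <<'E'
from h import *
for n,box in(("top",(245,335,280,370)),("scene",(165,215,350,410))):
    a=cv2.imread(f"pics/{'t' if n=='top' else 's'}5full.png"); hsv=cv2.cvtColor(a,cv2.COLOR_BGR2HSV)
    m=((hsv[...,1]<35)&(hsv[...,2]>120)).astype(np.uint8); k=np.zeros_like(m);r0,r1,c0,c1=box;k[r0:r1,c0:c1]=1
    m=cv2.morphologyEx(m*k,cv2.MORPH_OPEN,np.ones((3,3)))
    cs=max(cv2.findContours(m,0,1)[0],key=cv2.contourArea)
    W=np.array([onz(n,p[0],.036)[:2]*1000 for p in cs],np.float32)
    print(n,cv2.contourArea(cs),cv2.minAreaRect(W))
E
```

```text
top 2627.0 ((406.25164794921875, -5.9184417724609375), (159.3059539794922, 113.09661865234375), 45.79120635986328)
scene 1069.5 ((411.90179443359375, -1.277801513671875), (156.86859130859375, 110.83134460449219), 46.085235595703125)
```

```bash
python3 - <<'E'
from h import *
c=np.array([.407,-.0055,0]); q=down(45.8,c+[0,0,.2])
move_pose(c+[0,0,.15],q); print(movel(c+[0,0,.08],v=.2),movel(c+[0,0,.037],v=.05,until_force=4)); st("at")
command_gripper(0); st("grip")
dz=get_tcp_pos()[2]-.036
movel(c+[0,0,.24],v=.2); st("up")
q=down(TY,TUB+[0,0,.24]); move_pose(TUB+[0,0,.24],q); movel(TUB+[0,0,.088+dz+.035],v=.15); st("above"); print("dz",dz)
open("dz","w").write(str(dz))
a=read_camera("scene");b=read_camera("top")
cv2.imwrite("pics/s6.png",np.hstack([a[150:350,380:580,::-1],b[180:380,120:320,::-1]]).repeat(2,0).repeat(2,1))
E
```

```text
False True
at t 28.8917 tcp [ 0.4064 -0.0054  0.0364] f [-0.7212 -0.4754  6.7977] w 0.45082872588366735 ff 3.268841953977244
grip t 29.4083 tcp [ 0.4067 -0.0055  0.0364] f [0.6475 0.1144 6.9232] w 0.1558690652913833 ff 33.784904226777144
up t 30.575 tcp [ 0.406  -0.0055  0.2389] f [-0.4174 -0.8279 -2.2645] w 0.15665020307868566 ff 32.95971979096066
above t 32.7417 tcp [0.4889 0.311  0.1242] f [ 0.3993 -0.113  -0.973 ] w 0.15864231511737298 ff 32.96194844995625
dz 0.00042061921526647533
```

View pics/s6.png

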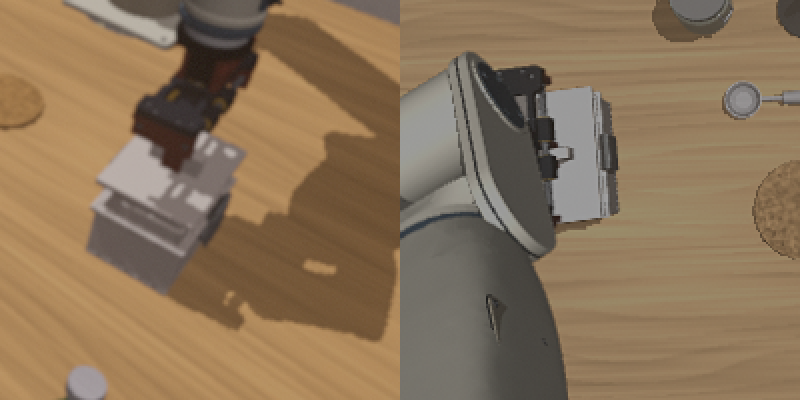

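The lid is held level and aligned over the tub. Pressing it home.

```bash
python3 - <<'E'
from h import *
z0=.088+float(open("dz").read())
print(movel(TUB+[0,0,z0+.010],v=.05,until_force=6)); st("rest"); print("above seat",get_tcp_pos()[2]-z0)
print(movel(TUB+[0,0,z0-.004],v=.03,until_force=32)); st("pressed"); print("above seat",get_tcp_pos()[2]-z0)
E
```

```text
True
rest t 33.325 tcp [0.4881 0.3111 0.0993] f [0.6688 1.7233 2.1406] w 0.15830149335426877 ff 33.13016774249263
above seat 0.010911062656443316
True
pressed t 33.775 tcp [0.4882 0.3109 0.0882] f [-0.9394 -0.5073  6.5847] w 0.15410859192861384 ff 44.771076645702124
above seat -0.00019371949262153576
```

```bash
python3 - <<'E'
from h import *
command_gripper(.45); movel(TUB+[0,0,.16],v=.15)
command_gripper(0); print(movel(TUB+[0,0,.110],v=.04,until_force=18)); st("contact, expect z .114")
movel(TUB+[0,0,.25],v=.25); move_pose([.30,-.45,.3],down(90,[.30,-.45,.3])); st("away")
a=read_camera("scene");b=read_camera("top")
cv2.imwrite("pics/s7.png",np.vstack([np.hstack([cv2.resize(x,None,fx=4,fy=4,interpolation=2) for x in(a[190:290,410:510,::-1],b[210:310,150:250,::-1])])]))
cv2.imwrite("pics/all7.png",np.vstack([cv2.resize(a,(480,300)),cv2.resize(b,(480,300))])[:,:,::-1])
E
```

```text
True
contact, expect z .114 t 36.7917 tcp [0.488  0.3107 0.1144] f [-1.6653  0.0967  7.5367] w 0.0071109544155770876 ff 3.471093939151615
away t 40.25 tcp [ 0.3006 -0.4496  0.2999] f [ 0.1766  0.4156 -0.3503] w 0.010441237441068377 ff 0.0
```

View pics/s7.png

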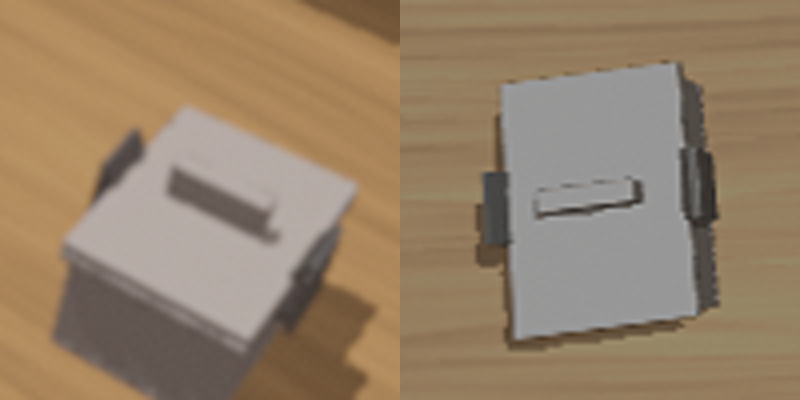

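The lid is flat and centred, with the handle on top at z = 0.114, which is the fully home height. Both clips stand in their original places against its edges, at (495,205) and (700,185) in the top crop. Handing in.

```bash
python3 -c "
from station import *
print(job_done(),get_time())"
```

```text
the job is handed in; nothing more can be done
the job is handed in; nothing more can be done
```

The job is handed in at about 40 s of the 72 s allowed: the small tub stands upright inside the big tub, and the lid is pressed to its fully home height (handle top at 0.114 m) with the handle on top and both clips back in place. The plates, jar, funnel and spoon were never touched.

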